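# Show a lap-joint stub end to the inspection camera

### The job

Slide the grip of the inspection lamp's dimmer until it stands level with the pointer beside its track. Then take the pipe fitting with the wide flat lip out of the wooden rack and hold it up in the air in front of the camera: lip towards the lens, square to the camera's slanting line of sight and centred on it, the lip's face 10 cm from the lens. Finish still holding it there, quite still; leave the other fittings where they are and do not knock the camera.

Things in the scene. Friction and masses are not known exactly. Their poses are not given: they have to be found in the camera images.
- dimmer_top (a point): Black grip of the dimmer, a block 28 mm (its x) by 20 mm (its y) by 40 mm high; point: centre of its top, 54.5 mm above the bench. It slides along y of this frame on a flat aluminium track on the bench (40 mm wide, 170 mm long, 14 mm high; 120 mm of travel), needs about 2 N and stays where it is left.
- dimmer (a joint): Position of the dimmer's grip along its track in m, 0 to 0.12, growing towards +y of the frame of dimmer_top; it starts near 0.
- pointer_tip (a point): Small dark steel pointer, 22 mm long, 20 mm wide, 16 mm high, fixed on the bench close beside the dimmer's track (its +x side), tapering towards the track; point: its tip on its top face, 25 mm from the track's centre line. Axes as the track's. The grip is level with it when the grip's middle has the same y along the track.
- stub_centre (a point): The fitting to show: steel pipe, 42 mm diameter, 100 mm long (x axis), with a flat round lip (64 mm diameter, 6 mm thick) at its +x end; both ends plugged black; about 0.3 kg. Point: middle of its axis. Lies level in the rack, axis 60 mm up, on V saddles 33 mm either side of the middle (10 mm long, out to 26 mm sideways); between them only the 12 mm base board. Roll does not matter.
- stub_face (a point): Centre of the outer face of the stub end's lip, 50 mm from stub_centre along its x axis, which points out of the face.
- nipple_centre (a point): Middle of the plain pipe nipple, 42 mm diameter, 100 mm long (its x axis), no lip; lies in another place of the same rack, parallel to the others, places 90 mm apart. Leave it alone.
- capped_centre (a point): Middle of the pipe piece with a domed end, 42 mm diameter, 100 mm long plus a 14 mm dome at its +x end; lies in the remaining place of the rack. Leave it alone.
- lens (a point): Front centre of the camera's lens. x axis: the line of sight, out of the lens, slanting 20 degrees down; y axis level. The camera (black box 55 mm long behind a ring lamp of 72 mm diameter) hangs on a post of 20 mm diameter, 0.38 m high, 0.12 m behind the lens, with a round foot of 110 mm diameter.
- focus (a point): Empty point on the line of sight 100 mm in front of the lens, where the centre of the lip's face belongs; axes as those of lens, so the stub end's x axis must point along -x of this frame.
- valve: Ball valve standing on the bench, 50 mm wide, 113 mm high to the end of its blue lever; origin at the centre of its underside. Leave it alone.
- reducer: Steel cone-shaped reducer standing on the bench, 88 mm diameter at the foot, 66 mm high; origin at the centre of its underside. Leave it alone.
- stand: Foot and post of the camera; origin on the bench in the middle of the foot.

How it is judged:
On the way, in this order (a step that is already met when the one before it is completed fails the run):
1. the dimmer's grip stands level with the pointer, within 6 mm, while the stub end still lies in the rack (y of dimmer_top in the frame of pointer_tip between -0.006 and 0.006 m and velocity of joint dimmer between -0.01 and 0.01 m/s and height (world z) of stub_centre below 0.08 m), for 0.3 s.
2. the stub end is lifted clear of the rack (height (world z) of stub_centre above 0.12 m), for 0.2 s.
At the end, for the whole second after the job is handed in: Fingers hold the stub end still in the air, lip to the lens: face centre 10 cm from the lens within 20 mm along the line of sight and 15 mm across it, axis within 0.17 rad of that line, the camera untouched by it; the dimmer grip is level with the pointer within 6 mm (y of dimmer_top in the frame of pointer_tip between -0.006 and 0.006 m and x of stub_face in the frame of focus between -0.02 and 0.02 m and y of stub_face in the frame of focus between -0.015 and 0.015 m and z of stub_face in the frame of focus between -0.015 and 0.015 m and x of stub_centre in the frame of focus above 0.02 m and angle between the x axis of stub_face and the x axis of focus, either way round below 0.17 rad and contact force between stub and the fingers above 1 N and contact force between stub and stand below 0.1 N and linear speed of stub below 0.03 m/s and angular speed of stub below 0.2 rad/s); the arm keeps its last pose, push and grip.
It fails at once if another fitting is shifted by more than 25 mm (distance of any of nipple_centre, capped_centre, valve, reducer from where it was at the start of the episode above 0.025 m).
It fails at once if the camera or its stand is knocked (more than 3 N) (contact force between stand and the arm above 3 N or contact force between stand and the fingers above 3 N or contact force between stand and stub above 3 N).
It also fails if it takes over 54 s, if anything falls off the work surface, if the arm or the gripper's body presses on something with over 40 N, if the wrist force passes 120 N, or if a joint passes its speed limit or range.

### The arm

A 7-joint arm with a two-finger parallel gripper is mounted at the origin on the work surface. World frame = base frame: x ahead of the robot, y to its left, z up, the work surface at z = 0. Lengths are in m, angles in rad, forces in N, time in s.
With the tool pointing down it reaches from about 0.425 to 0.925 m from the base axis. Payload 6.8 kg.
Tool frame: the origin (TCP) lies midway between the tips of the shut fingers; the grasp point (between the pads) lies 19 mm behind it; x points along the fingers, y is the direction in which the jaws open and shut, and the axes are right-handed (so a half turn about x gives the same grasp; the last joint's range is limited). The gripper opens to 85 mm and grips with 20 to 120 N. Pads are 22 mm wide; open, the fingers measure 114 mm over their backs; the gripper's body (76 mm by 85 mm) begins 54 mm behind the grasp point. The pads swing forward as they close: fully open they stand 13 mm farther back than shut.
Start: joints at [-1.301, 0.477, 0.022, 1.555, -0.011, 1.109, -0.083], TCP at [0.249, 0.627, 0.231] pointing down, gripper open.
Joint ranges: [-2.96, 2.96], [-0.34, 2.1], [-1.41, 1.46], [0.24, 2.44], [-1.37, 4.51], [0.17, 1.92], [-2.96, 2.96]. Speed limits (rad/s): [2.39, 2.39, 3.14, 3.14, 3.14, 3.14, 3.14].

### API

Orientations are given as a rotation vector (axis times angle).
In Python, from bench import r, viewer, nets gives the robot as it stands.
- The arm moves only by the shell command python3 -m pendant 'ROWS' [FORCE]. ROWS is JSON, one flat list of numbers, 5 for each row, row after row: the finger opening in mm, from 0 to 85.4, then the shift along the tool's x, y, z in mm, then the turn about the tool's x in rad. A call has 1 to 20 rows; each row shifts and turns the commanded pose from where the row before left it, along the tool's axes as they then stand; what a row does not reach is not made up. A row lasts 1/8 s, in which the tool goes at most 62.5 mm and 10.7 degrees, less where a joint would pass 70% of its speed; a pose out of reach is approached as far as the arm can. A call with a gripper value outside its range is refused whole. The fingers move at their own pace and stop on an object; FORCE is the grip in N (left out, the last holds). Time passes only in rows, so rows that do not move let the fingers close. It gives the time, the measured TCP pose, the force and the opening at its end, in the units of the state.
- r.get_obs(): the state, without advancing time (a new reading comes with each control period).
- viewer.grab_frame(name): name is "scene" or "side" or "wrist"; returns (picture, depth): 420x560x3 uint8, red, green, blue; 420x560 float32, m along the optical axis (not along the pixel's ray), 0 where there is no reading.
- viewer.calibration(name): a dict with "mtx" (3x3 intrinsics, pixels), "world_to_cam" (4x4, takes a point from world to camera coordinates). Camera axes: x right, y up, looking along -z (the intrinsics and any distortion apply to the point x, -y, -z); pixel columns grow to the right and rows downward; lengths in m; the calibration is good to about 2 mm. The wrist camera is an equidistant fisheye: a pixel r from the principal point sees the ray r / f radians off the axis. A picture is of the moment at which its call begins: read the wrist's pose just before it. calibration takes no time and is no camera call; for the wrist camera it gives the pose at the moment of the call.
- r.hand_in(): hands the job in, once; it reports no verdict.
Trained networks look in the newest picture that a camera, given by its name, has taken for a name from the list of things; names that differ only in an ending like _2 or _b are one class to them, and where a whole thing is asked for, a point or a joint stands for the part that bears it (a point fixed in the world has none). Each returns a list of dicts, best first, with "score" (0 to 1); they miss things now and then, are a little off and sometimes report something else, mostly with a low value. They report only what shows in the picture. A call takes as long as a camera call.
- nets.look_for(name, camera): "location" ([x, y, z] in m, in world coordinates, good to about 4 mm: the middle of the surface that is visible of it).
- nets.silhouettes(name, camera): "mask" (420x560 bool, what is visible of it).
The state is a dict: "clock": time; "joints": joint angles; "qvel": joint speeds; "tau": joint torques, N m; "tcp_pos": TCP position; "orientation": TCP orientation; "contact_force": force on the tool from outside, world axes, zero at the start; "moment": the same for the moment, N m; "grip_width": finger opening in m.
Only numpy, scipy, OpenCV 4.12 (cv2) and the standard library are available. Lean on these libraries where they do the work, as an engineer would, in place of code of your own. Each camera call takes 0.05 s, during which the arm holds its last target. There are 200 camera calls.

## Working session

There is one attempt and no reset: what is moved stays moved. The work goes in short steps, Python scripts to look and compute and a shell command to move; the robot and the scene stay as the last step left them, time stands still between calls to the robot, and variables do not carry over. Pictures are saved under pics/ and viewed, about 8 in all and at most 12, crops included, and the job is handed in when it is done.

```bash
ls; mkdir -p pics
python3 - <<'E'
from bench import r, viewer, nets
import cv2, numpy as np
o=r.get_obs(); print({k:np.round(v,3).tolist() for k,v in o.items()})
for c in("scene","side"):
    p,d=viewer.grab_frame(c); cv2.imwrite(f"pics/{c}0.png",p[...,::-1])
    np.savez(f"pics/{c}0.npz",p=p,d=d)
    k=viewer.calibration(c); print(c,np.round(k['mtx'],1).tolist(),np.round(k['world_to_cam'],3).tolist(),k.keys())
    for n in["dimmer_top","pointer_tip","stub_centre","nipple_centre","capped_centre","lens","valve","reducer","stand"]:
        try: print(n,[(np.round(x['location'],3).tolist(),round(x['score'],2)) for x in nets.look_for(n,c)][:3])
        except Exception as e: print(n,e)
print(r.get_obs()['clock'])
E
```

```text
pics
{'clock': 0.0, 'joints': [-1.301, 0.478, 0.022, 1.556, -0.011, 1.109, -0.083], 'qvel': [0.0, 0.003, 0.0, 0.001, 0.001, 0.003, -0.0], 'tau': [-0.0, -59.644, 1.608, -28.119, 0.013, 0.009, 0.0], 'tcp_pos': [0.249, 0.627, 0.23], 'orientation': [0.295, 1.551, -0.298], 'contact_force': [-0.356, 0.284, -0.253], 'moment': [0.068, -0.017, -0.064], 'grip_width': 0.085}
scene [[477.1, 0.0, 284.0], [0.0, 477.1, 212.8], [0.0, 0.0, 1.0]] [[-0.052, 0.999, -0.017, -0.081], [-0.673, -0.023, 0.739, 0.299], [0.738, 0.05, 0.673, -1.658], [0.0, 0.0, 0.0, 1.0]] dict_keys(['mtx', 'world_to_cam'])
dimmer_top [([0.532, 0.149, 0.046], 0.61)]
pointer_tip [([0.59, 0.117, 0.017], 0.54)]
stub_centre [([0.578, -0.171, 0.073], 0.82)]
nipple_centre [([0.62, -0.246, 0.076], 0.74)]
capped_centre [([0.51, -0.104, 0.078], 0.81), ([0.534, 0.154, 0.045], 0.72)]
lens [([0.528, 0.429, 0.273], 0.67)]
valve [([0.713, 0.236, 0.079], 0.66)]
reducer [([0.766, 0.024, 0.039], 0.8)]
stand [([0.618, -0.243, 0.076], 0.7)]
side [[387.2, 0.0, 288.3], [0.0, 387.2, 210.0], [0.0, 0.0, 1.0]] [[0.996, -0.094, 0.001, -0.564], [0.052, 0.564, 0.824, -0.229], [-0.078, -0.821, 0.566, -0.821], [0.0, 0.0, 0.0, 1.0]] dict_keys(['mtx', 'world_to_cam'])
dimmer_top [([0.554, -0.191, 0.076], 0.65)]
pointer_tip []
stub_centre [([0.553, -0.193, 0.075], 0.67)]
nipple_centre [([0.599, -0.262, 0.076], 0.82), ([0.555, -0.192, 0.077], 0.28)]
capped_centre [([0.496, -0.126, 0.077], 0.68), ([0.52, 0.474, 0.247], 0.52)]
lens [([0.505, 0.392, 0.273], 0.9)]
valve [([0.692, 0.219, 0.061], 0.89)]
reducer [([0.73, -0.004, 0.043], 0.62)]
stand [([0.515, 0.473, 0.242], 0.71)]
1.0
```

View pics/scene0.png

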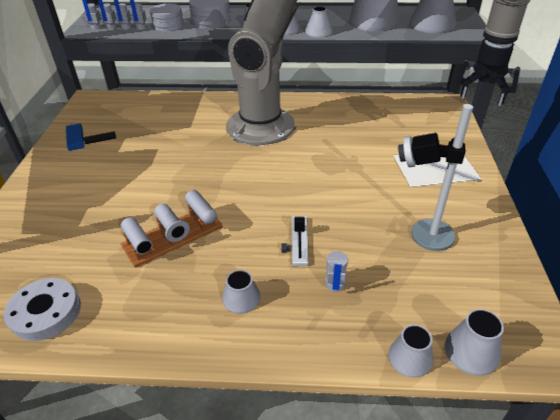

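View pics/side0.png

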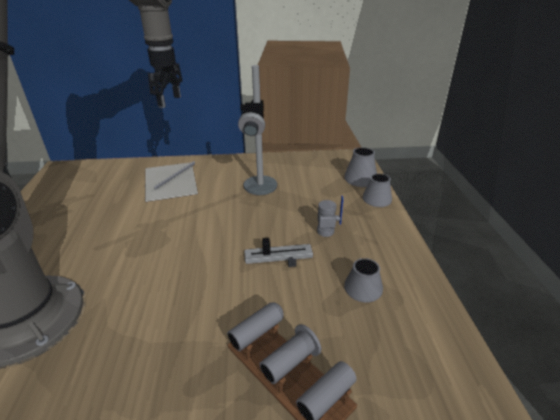

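The scene view shows the grip (300,223), the pointer (286,248), the lipped stub in the middle of the rack (170,222), and the camera on its post (425,150). I'll measure these from the depth images.

```bash
cat > h.py <<'E'
import numpy as np, cv2
from bench import r, viewer, nets
def cloud(d,c):
    k=viewer.calibration(c); K=k['mtx']; T=np.linalg.inv(k['world_to_cam'])
    v,u=np.mgrid[:d.shape[0],:d.shape[1]]
    P=np.stack([(u-K[0,2])/K[0,0]*d,-(v-K[1,2])/K[1,1]*d,-d,np.ones_like(d)],-1)@T.T
    P=P[...,:3]; P[d<=0]=np.nan; return P
def proj(p,c):
    k=viewer.calibration(c); q=k['world_to_cam']@np.r_[p,1]; q=k['mtx']@[q[0],-q[1],-q[2]]; return q[:2]/q[2]
E
python3 - <<'E'
from h import *
S={c:np.load(f"pics/{c}0.npz") for c in("scene","side")}
C={c:cloud(S[c]['d'],c) for c in S}
def box(P,lo,hi): return np.all((P>lo)&(P<hi),-1)
def s(n,Q): 
    if len(Q)==0: print(n,0);return
    m=Q[:,:2].mean(0); w,V=np.linalg.eigh(np.cov((Q[:,:2]-m).T)); a=V[:,1]; t=(Q[:,:2]-m)@V
    print(n,len(Q),'mean',Q.mean(0).round(4),'axis',a.round(3),'ext',np.ptp(np.percentile(t,[1,99],axis=0),axis=0).round(3),'mid',(m+V@((np.percentile(t,1,axis=0)+np.percentile(t,99,axis=0))/2)).round(4),'rect',cv2.minAreaRect(Q[:,:2].astype(np.float32)))
for c in S:
    P=C[c]
    print(c,'bench z',np.nanmedian(P[box(P,[.4,.0,-.03],[.48,.2,.03])][:,2]))
    s('track',P[box(P,[.44,.06,.008],[.68,.2,.019])])
    s('grip',P[box(P,[.44,.06,.025],[.66,.2,.08])])
    s('griptop',P[box(P,[.44,.06,.048],[.66,.2,.08])])
    Q=P[box(P,[.35,-.4,.045],[.75,-.03,.12])]
    np.save(f'pics/{c}_rack.npy',Q)
    for n in["stub_centre","nipple_centre","capped_centre"]:pass
    s('foot',P[box(P,[.4,.35,.004],[.75,.65,.03])])
    s('post',P[box(P,[.4,.35,.05],[.75,.65,.18])])
    s('posttop',P[box(P,[.4,.35,.32],[.75,.65,.4])])
    s('cam',P[box(P,[.4,.33,.2],[.75,.65,.31])])
E
```

```text
scene bench z 0.002697219195635814
track 608 mean [0.5767 0.1466 0.0157] axis [-0.997 -0.074] ext [0.067 0.168] mid [0.5558 0.136 ] rect ((0.5605734586715698, 0.11630319058895111), (0.2405223250389099, 0.1082979366183281), 4.390206336975098)
grip 145 mean [0.5277 0.1485 0.0465] axis [-0.107  0.994] ext [0.023 0.026] mid [0.5237 0.1483] rect ((0.5237664580345154, 0.14859306812286377), (0.024377649649977684, 0.025955133140087128), 1.6400259733200073)
griptop 79 mean [0.5249 0.1483 0.0547] axis [-0.172  0.985] ext [0.023 0.027] mid [0.5229 0.1483] rect ((0.522903323173523, 0.14848613739013672), (0.02261427789926529, 0.025845186784863472), 1.2965739965438843)
foot 2134 mean [0.5548 0.4931 0.0089] axis [-0.993 -0.116] ext [0.296 0.347] mid [0.5753 0.4977] rect ((0.5748904943466187, 0.500078558921814), (0.34947311878204346, 0.2998662292957306), 0.061032745987176895)
post 347 mean [0.5248 0.4938 0.1177] axis [0.35  0.937] ext [0.012 0.02 ] mid [0.5239 0.4941] rect ((0.5229788422584534, 0.49380457401275635), (0.02019491232931614, 0.01591617986559868), 63.83319854736328)
posttop 302 mean [0.5
[... 1189 characters left out ...]
60534668), (0.29576563835144043, 0.33140993118286133), 89.45661926269531)
post 241 mean [0.5214 0.4914 0.1175] axis [-0.997  0.072] ext [0.013 0.019] mid [0.5211 0.4921] rect ((0.5210433602333069, 0.49240806698799133), (0.015271409414708614, 0.020059434697031975), 85.16362762451172)
posttop 178 mean [0.5216 0.491  0.353 ] axis [-1.     0.003] ext [0.015 0.019] mid [0.5217 0.4916] rect ((0.5229923129081726, 0.49281904101371765), (0.02034204825758934, 0.01628214679658413), 15.260381698608398)
cam 830 mean [0.5076 0.4127 0.2719] axis [0.101 0.995] ext [0.07  0.129] mid [0.5053 0.4386] rect ((0.5040343999862671, 0.44414007663726807), (0.14584048092365265, 0.06996294111013412), 88.72299194335938)
```

Run:
```python
import cv2,numpy as np
a=cv2.imread('pics/scene0.png');b=cv2.imread('pics/side0.png')
f=lambda x,u,v,w,h:cv2.resize(x[v:v+h,u:u+w],(400,300),interpolation=cv2.INTER_CUBIC)
cv2.imwrite('pics/crop1.png',np.vstack([np.hstack([f(a,260,200,80,60+0),f(b,230,225,100,75)]),np.hstack([f(a,380,110,100,75),f(b,215,90,80,60)])]))
```

```text
(no output)
```

View pics/crop1.png

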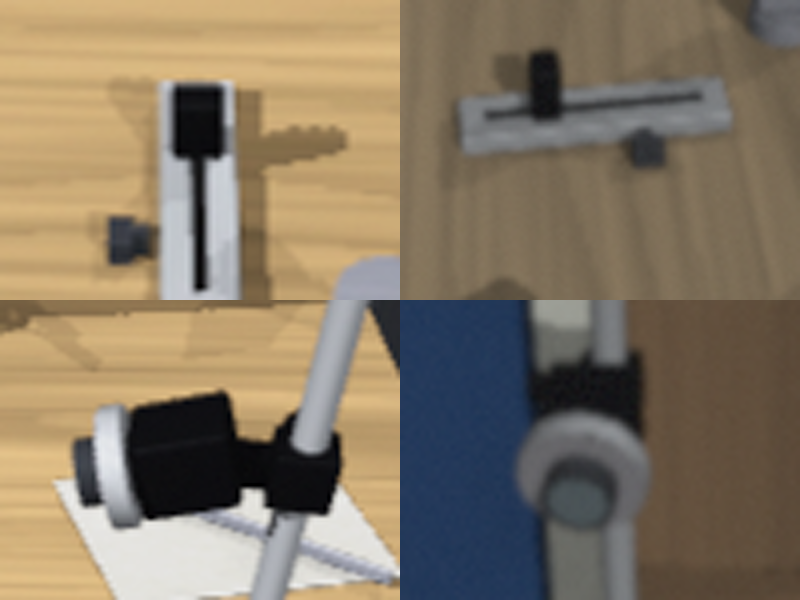

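The pointer lies on the world −y side, so frame x is −y and the travel goes towards world +x. Next: model fits for the track, pipes and camera.

```bash
cat > fit.py <<'E'
from h import *
from scipy.optimize import least_squares as LS
S={c:np.load(f"pics/{c}0.npz") for c in("scene","side")}
C={c:cloud(S[c]['d'],c) for c in S}
def box(P,lo,hi): return np.all((P>lo)&(P<hi),-1)
# pipes
for cs in (["scene"],["side"],["scene","side"]):
    Q=np.vstack([C[c][box(C[c],[.35,-.4,.058],[.75,-.03,.12])] for c in cs])
    def res(p):
        n=np.array([-np.sin(p[0]),np.cos(p[0])]); d=np.array([np.cos(p[0]),np.sin(p[0])])
        t=(Q[:,:2]@n)[:,None]-(p[1]+np.array([-.09,0,.09]))
        e=np.hypot(t,(Q[:,2]-.06-p[2])[:,None])-.021
        return e[np.arange(len(e)),np.abs(e).argmin(1)]
    best=min((LS(res,[a,b,0],loss='soft_l1',f_scale=.003) for a in (-.9,-.6,-.3,0,.3) for b in (-.6,-.5,-.4,-.3,-.2)),key=lambda s:s.cost)
    p=best.x; n=np.array([-np.sin(p[0]),np.cos(p[0])]); d=np.array([np.cos(p[0]),np.sin(p[0])])
    print(cs,'angle',p[0].round(4),'off',p[1].round(4),'dz',p[2].round(4),'cost',best.cost)
    t=Q[:,:2]@n-p[1]; l=Q[:,:2]@d
    for k in(-1,0,1):
        m=abs(t-.09*k)<.02; ll=l[m&(Q[:,2]>.06)]
        q=l[(abs(t-.09*k)<.034)&(Q[:,2]>.083)]
        pc=np.percentile(ll,[.5,99.5]); print(k,'l range',pc.round(4),'mid xy',(d*pc.mean()+n*(p[1]+.09*k)).round(4),'lip l',np.percentile(q,[2,50,98]).round(4) if len(q)>4 else len(q))
# track
for c in S:
    P=C[c]; z0=np.nanmedian(P[box(P,[.4,.0,-.03],[.48,.08,.03])][:,2])
    hsv=cv2.cvtColor(S[c]['p'],cv2.COLOR_RGB2HSV)
    m=box(P,[.45,.08,.009+z0],[.7,.2,.02+z0])&(hsv[...,1]<60)&(hsv[...,2]>110)
    Q=P[m][:,:2]; print(c,'track',len(Q),cv2.minAreaRect(Q.astype(np.float32)),'z',np.median(P[m][:,2]))
    m=box(P,[.56,.08,.008+z0],[.64,.135,.03+z0])&(hsv[...,2]<110); Q=P[m]; print('pointer',len(Q),Q.mean(0),cv2.minAreaRect(Q[:,:2].astype(np.float32)), np.argwhere(m).mean(0))
# camera: ring
for c in S:
    P=C[c]; g=S[c]['p'].astype(int); 
    Q=P[box(P,[.42,.33,.2],[.6,.45,.33])]; np.save(f'pics/{c}_cam.npy',Q)
E
python3 fit.py
```

```text
['scene'] angle 0.6652 off -0.4826 dz 0.0021 cost 0.00865378269075294
-1 l range [0.2661 0.3695] mid xy [ 0.6034 -0.2544] lip l [0.2716 0.3215 0.3671]
0 l range [0.266  0.3708] mid xy [ 0.5483 -0.1832] lip l [0.2709 0.3622 0.3693]
1 l range [0.2642 0.3781] mid xy [ 0.495  -0.1107] lip l [0.2673 0.3162 0.3642]
['side'] angle 0.656 off -0.4798 dz -0.0005 cost 0.010220710177938578
-1 l range [0.274  0.3742] mid xy [ 0.6043 -0.2539] lip l 1
0 l range [0.2733 0.3728] mid xy [ 0.5487 -0.1832] lip l [0.3536 0.3693 0.3735]
1 l range [0.2698 0.379 ] mid xy [ 0.4948 -0.111 ] lip l 2
['scene', 'side'] angle 0.6582 off -0.4804 dz 0.0001 cost 0.02056404403806505
-1 l range [0.2721 0.3729] mid xy [ 0.604  -0.2539] lip l [0.2756 0.3243 0.371 ]
0 l range [0.272 0.373] mid xy [ 0.549  -0.1827] lip l [0.2784 0.3674 0.3724]
1 l range [0.2683 0.3804] mid xy [ 0.4954 -0.1104] lip l [0.2701 0.319  0.3669]
scene track 492 ((0.5534518361091614, 0.14961481094360352), (0.17222191393375397, 0.0390862375497818), 3.2007205486297607) z 0.016137097925525368
pointer 40 [0.58526491 0.114217   0.01722001] ((0.5822608470916748, 0.11608898639678955), (0.022839827463030815, 0.01782320812344551), 3.2563974857330322) [246.3 284.7]
side track 488 ((0.5559662580490112, 0.14740261435508728), (0.16844256222248077, 0.04688523709774017), 2.526221752166748) z 0.014337537686658519
pointer 56 [0.58604585 0.11079562 0.01486472] ((0.5867255330085754, 0.11741587519645691), (0.027123747393488884, 0.01966201700270176), 84.712646484375) [260.55357143 291.98214286]
```

```bash
cat > cam.py <<'E'
from fit import *
from scipy.spatial.transform import Rotation as R
o=r.get_obs(); print('tool axes\n',R.from_rotvec(o['orientation']).as_matrix().round(4))
for c in S:
    P=C[c]; g=S[c]['p']; m=box(P,[.42,.33,.2],[.6,.45,.33]); Q=P[m]; col=g[m].astype(int).sum(1)/3
    ring=Q[col>120]
    mu=ring.mean(0); U,s,V=np.linalg.svd(ring-mu); n=V[2]; print(c,'ring',len(ring),mu.round(4),'normal',n.round(3),'s',s.round(3))
    for yaw in(.0,.1):
        d=np.array([-np.sin(yaw)*np.cos(.349),-np.cos(yaw)*np.cos(.349),-np.sin(.349)])
        e1=np.cross(d,[0,0,1]);e1/=np.linalg.norm(e1); e2=np.cross(e1,d)
        for nm,X in(('ring',ring),('dark',Q[col<=120])):
            A=np.c_[X@d,X@e1,X@e2]; print(yaw,nm,'pct 2/50/98',np.percentile(A,[2,50,98],axis=0).round(4).tolist())
    # lens front: points with largest along-d
    t=Q@d; L=Q[(t>np.percentile(t,97)-.004)]; print('front pts',len(L),L.mean(0).round(4))
    print([ (x['score'],np.round(x['location'],4)) for x in []])
E
python3 cam.py | sed -n '/tool/,$p'
```

```text
tool axes
 [[-0.      0.3689  0.9295]
 [ 0.      0.9295 -0.3689]
 [-1.      0.     -0.    ]]
scene ring 223 [0.5195 0.3901 0.2724] normal [0.004 0.994 0.105] s [0.274 0.116 0.095]
0.0 ring pct 2/50/98 [[-0.4714, -0.5375, 0.0945], [-0.4601, -0.5227, 0.1256], [-0.4385, -0.4839, 0.1396]]
0.0 dark pct 2/50/98 [[-0.5215, -0.5352, 0.0828], [-0.4906, -0.526, 0.1189], [-0.442, -0.4849, 0.1304]]
0.1 ring pct 2/50/98 [[-0.5159, -0.4952, 0.0769], [-0.5072, -0.4814, 0.1085], [-0.4849, -0.4422, 0.1232]]
0.1 dark pct 2/50/98 [[-0.5681, -0.4891, 0.0653], [-0.5373, -0.4818, 0.102], [-0.4879, -0.4398, 0.1135]]
front pts 62 [0.5096 0.3777 0.256 ]
[]
side ring 47 [0.5146 0.3857 0.2812] normal [ 0.324 -0.306  0.895] s [0.078 0.021 0.018]
0.0 ring pct 2/50/98 [[-0.4644, -0.5303, 0.1222], [-0.4586, -0.5148, 0.1337], [-0.4531, -0.4961, 0.1385]]
0.0 dark pct 2/50/98 [[-0.5209, -0.5373, 0.081], [-0.4598, -0.5064, 0.1198], [-0.4387, -0.473, 0.1354]]
0.1 ring pct 2/50/98 [[-0.5103, -0.4889, 0.1047], [-0.5049, -0.4737, 0.1172], [-0.4999, -0.4548, 0.1218]]
0.1 dark pct 2/50/98 [[-0.5675, -0.4932, 0.0644], [-0.5038, -0.4643, 0.1033], [-0.4847, -0.4306, 0.1189]]
front pts 129 [0.5013 0.3793 0.248 ]
[]
```

```bash
cat >> cam.py <<'E'
print('----')
Q=np.vstack([C[c][box(C[c],[.42,.33,.2],[.6,.465,.33])] for c in S]); lab=np.r_[tuple(np.full(box(C[c],[.42,.33,.2],[.6,.465,.33]).sum(),i) for i,c in enumerate(S))]
def frame(yaw):
    d=np.array([-np.sin(yaw)*np.cos(.349),-np.cos(yaw)*np.cos(.349),-np.sin(.349)])
    e1=np.cross(d,[0,0,1]);e1/=np.linalg.norm(e1); return np.array([d,e1,np.cross(e1,d)])
F=frame(.12); A=Q@F.T
h,e=np.histogram(A[lab==1,0],bins=np.arange(-.6,-.46,.004)); print('side hist',list(zip(e.round(3),h)))
h,e=np.histogram(A[lab==0,0],bins=np.arange(-.6,-.46,.004)); print('scene hist',list(zip(e.round(3),h)))
for yaw in(0,.06,.12,.18):
    A=Q@frame(yaw).T; out=[]
    for t0 in np.arange(np.percentile(A[:,0],1),np.percentile(A[:,0],99),.006):
        m=abs(A[:,0]-t0)<.003
        if m.sum()>30: out.append((round(t0,3),int(m.sum()),cv2.minEnclosingCircle(A[m,1:].astype(np.float32))))
    print(yaw); [print('  ',t,n,np.round(c[0],4),round(c[1],4)) for t,n,c in out]
E
python3 cam.py | sed -n '/----/,$p'
```

```text
----
side hist [(np.float64(-0.6), np.int64(0)), (np.float64(-0.596), np.int64(0)), (np.float64(-0.592), np.int64(0)), (np.float64(-0.588), np.int64(0)), (np.float64(-0.584), np.int64(3)), (np.float64(-0.58), np.int64(20)), (np.float64(-0.576), np.int64(15)), (np.float64(-0.572), np.int64(20)), (np.float64(-0.568), np.int64(26)), (np.float64(-0.564), np.int64(17)), (np.float64(-0.56), np.int64(25)), (np.float64(-0.556), np.int64(11)), (np.float64(-0.552), np.int64(27)), (np.float64(-0.548), np.int64(21)), (np.float64(-0.544), np.int64(16)), (np.float64(-0.54), np.int64(23)), (np.float64(-0.536), np.int64(6)), (np.float64(-0.532), np.int64(3)), (np.float64(-0.528), np.int64(3)), (np.float64(-0.524), np.int64(21)), (np.float64(-0.52), np.int64(33)), (np.float64(-0.516), np.int64(86)), (np.float64(-0.512), np.int64(158)), (np.float64(-0.508), np.int64(28)), (np.float64(-0.504), np.int64(14)), (np.float64(-0.5), np.int64(53)), (np.float64(-0.496), np.int64(90)), (np.float64(-0.492), np.int64(5)), (np.float64(-0.488), np.int64(0)), (np.float64(-0.484), np.int64(0)), (np.float64(-0.48), np
[... 2961 characters left out ...]

   -0.51 276 [-0.4525  0.0846] 0.0368
   -0.504 66 [-0.4623  0.0961] 0.0283
   -0.498 140 [-0.4513  0.0834] 0.0225
0.18
   -0.607 76 [-0.424   0.0775] 0.0313
   -0.601 113 [-0.4215  0.0763] 0.0344
   -0.595 110 [-0.4226  0.0766] 0.0329
   -0.589 115 [-0.4221  0.0763] 0.0334
   -0.583 112 [-0.4229  0.0764] 0.0327
   -0.577 113 [-0.4223  0.0764] 0.0339
   -0.571 107 [-0.4248  0.0776] 0.0328
   -0.565 108 [-0.4232  0.0776] 0.0327
   -0.559 97 [-0.4237  0.0773] 0.0334
   -0.553 66 [-0.4218  0.0761] 0.0331
   -0.547 148 [-0.4252  0.0775] 0.0349
   -0.541 134 [-0.4241  0.0771] 0.0356
   -0.535 292 [-0.424   0.0755] 0.037
   -0.529 63 [-0.4255  0.0849] 0.0243
   -0.523 122 [-0.4242  0.0744] 0.0225
```

Lens ≈ (0.5005, 0.379, 0.249), sight yaw about 0.165. The tool only yaws, so the 20° lip-up tilt has to come from pivoting the pipe between the pads. I plan to press the lip onto the tail-side rack saddle to do it. The dimmer comes first: turn, then go round the camera.

```bash
python3 -m pendant '[85,0,0,0,0.18, 85,0,0,0,0.18, 85,0,0,0,0.18, 85,0,0,0,0.18, 85,0,0,0,0.18, 85,0,0,0,0.18, 85,0,0,0,0.062, 85,0,8,41.3,0, 85,0,8,41.3,0, 85,0,8,41.3,0, 85,0,8,41.3,0, 85,0,8,41.3,0, 85,0,8,41.3,0, 85,0,8,41.3,0, 85,0,8,41.3,0]'
python3 -m pendant '[85,0,23.3,20.3,0, 85,0,23.3,20.3,0, 85,0,23.3,20.3,0, 85,0,23.3,20.3,0, 85,0,23.3,20.3,0, 85,0,23.3,20.3,0, 85,0,23.3,20.3,0, 85,0,23.3,20.3,0, 85,0,0,0,0]'
cat > w.py <<'E'
from h import *
from scipy.spatial.transform import Rotation as R
import sys
o=r.get_obs(); M=R.from_rotvec(o['orientation']).as_matrix()
print('t',o['clock'],'tcp',np.round(o['tcp_pos'],4),'y',M[:,1].round(4),'x',M[:,0].round(4),'F',np.round(o['contact_force'],1),'w',o['grip_width'],'j',np.round(o['joints'],2))
k=viewer.calibration('wrist'); p,d=viewer.grab_frame('wrist'); n=sys.argv[1]
cv2.imwrite(f'pics/{n}.png',p[...,::-1]); np.savez(f'pics/{n}.npz',p=p,d=d,K=k['mtx'],W=k['world_to_cam'])
E
python3 w.py w1
```

```text
clock: 2.88
tcp_pos: [0.3301, 0.2994, 0.2315]
orientation: [1.172, 1.233, -1.171]
contact_force: [0.1, -0.1, 0.1]
grip_width: 0.0847
clock: 4.0
tcp_pos: [0.5257, 0.146, 0.2315]
orientation: [1.174, 1.23, -1.174]
contact_force: [0.3, 1.0, 0.3]
grip_width: 0.0847
t 4.0 tcp [0.5257 0.146  0.2315] y [0.9989 0.0472 0.0013] x [ 1.3e-03 -9.0e-04 -1.0e+00] F [0.3 1.  0.3] w 0.08471418060233912 j [-0.84  0.29  0.56  1.9  -0.18  1.01 -0.16]
```

View pics/w1.png

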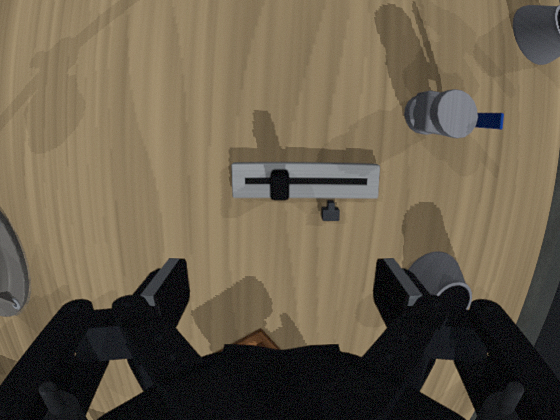

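The wrist view shows the grip top at (280,184), the pointer at (331,210) with its tip up at about (331,201), and the track spanning columns 232–379.

```bash
cat >> h.py <<'E'
def fish(u,v,z,f):
    "world points of wrist pixels on plane z"
    K,W=f['K'],f['W']; T=np.linalg.inv(W)
    x=(np.asarray(u,float)-K[0,2])/K[0,0]; y=(np.asarray(v,float)-K[1,2])/K[1,1]; t=np.hypot(x,y)+1e-9
    D=np.stack([np.sin(t)*x/t,-np.sin(t)*y/t,-np.cos(t)],-1)@T[:3,:3].T; o=T[:3,3]
    return o+D*((z-o[2])/D[...,2])[...,None]
E
python3 - <<'E'
from h import *
f=np.load('pics/w1.npz'); hsv=cv2.cvtColor(f['p'],cv2.COLOR_RGB2HSV)
print(f['K'].round(1).tolist())
g=f['p'].astype(int).sum(2)/3
m=np.zeros(g.shape,bool); m[166:203,262:300]=1; v,u=np.where(m&(g<22)); print('grip px',u.min(),u.max(),v.min(),v.max())
row=g[175]; print(row[262:302].astype(int))
P=fish(u,v,.0545,f); print('grip',P.min(0),P.max(0))
m[:]=0; m[199:224,315:346]=1; v,u=np.where(m&(g<60)); print(np.c_[np.unique(v),[u[v==a].min() for a in np.unique(v)],[u[v==a].max() for a in np.unique(v)]].tolist())
print('tip',fish([331],[202],.016,f),'blk',fish([331],[212],.016,f))
c=fish([232,379,378,232],[165,165,198,198],.014,f); print('track corners',c.round(4).tolist(),c.mean(0), np.arctan2(*(c[1]+c[2]-c[0]-c[3])[[1,0]]))
E
```

```text
[[325.2, 0.0, 281.0], [0.0, 325.2, 210.7], [0.0, 0.0, 1.0]]
grip px 262 299 170 199
[137 140 137 120 102 101  99  94  56   9  16   9   5  17   7  12  18  14
   6  11  18   0   7  18  13   0  35 119 142 141 139 137 142 141 145 145
 147 147 146 144]
grip [0.50646135 0.13705305 0.0545    ] [0.54348172 0.16706435 0.0545    ]
[[200, 326, 333], [201, 318, 333], [202, 327, 333], [203, 327, 334], [204, 327, 328], [205, 327, 332], [206, 321, 334], [207, 321, 337], [208, 321, 337], [209, 321, 338], [210, 321, 338], [211, 321, 338], [212, 321, 338], [213, 321, 338], [214, 321, 338], [215, 321, 338], [216, 321, 338], [217, 322, 338], [218, 322, 337], [219, 323, 338], [220, 324, 337]]
tip [[0.58409173 0.1275832  0.016     ]] blk [[0.58510863 0.11575707 0.016     ]]
track corners [[0.4702, 0.1647, 0.014], [0.6373, 0.1736, 0.014], [0.6404, 0.1347, 0.014], [0.4708, 0.1266, 0.014]] [0.55466407 0.14989768 0.014     ] 0.050429842152734536
```

Both measurements give 58.7 mm along the track. Descend and grip the dimmer.

```bash
python3 -m pendant '[85,30,-1.7,-3,0, 85,40,0,0,0, 85,40,0,0,0, 85,40,0,0,0, 85,30,0,0,0, 85,21,0,0,0, 5,0,0,0,0, 5,0,0,0,0, 5,0,0,0,0, 5,0,0,0,0, 5,0,0,0,0, 5,0,0,0,0]' 25; python3 w.py w2
```

```text
clock: 5.55
tcp_pos: [0.5231, 0.1514, 0.0313]
orientation: [1.173, 1.233, -1.17]
contact_force: [-2.1, 0.3, 7.8]
grip_width: 0.0191
t 5.55 tcp [0.5231 0.1514 0.0313] y [0.9987 0.0507 0.0015] x [ 0.0014  0.0012 -1.    ] F [-2.1  0.3  7.8] w 0.01908463354179681 j [-0.71  0.58  0.41  2.04 -0.39  0.6   0.01]
```

```bash
python3 -m pendant '[5,0,9,0,0, 5,0,10,0,0, 5,0,10,0,0, 5,0,10,0,0, 5,0,10,0,0, 5,0,7,0,0, 5,0,3,0,0, 5,0,0,0,0, 5,0,0,0,0]' ; python3 w.py w3
python3 - <<'E'
import cv2; a=cv2.imread('pics/w3.png'); cv2.imwrite('pics/w3c.png',cv2.resize(a[130:340,140:420],(800,600)))
E
```

```text
clock: 6.72
tcp_pos: [0.5824, 0.1541, 0.0314]
orientation: [1.174, 1.231, -1.17]
contact_force: [-0.4, -0.1, 5.6]
grip_width: 0.0194
t 6.725 tcp [0.5824 0.1541 0.0314] y [0.9987 0.0505 0.0024] x [ 2.3e-03  8.0e-04 -1.0e+00] F [-0.4 -0.1  5.6] w 0.019422066574503277 j [-0.66  0.65  0.41  1.9  -0.39  0.67  0.03]
```

View pics/w3c.png

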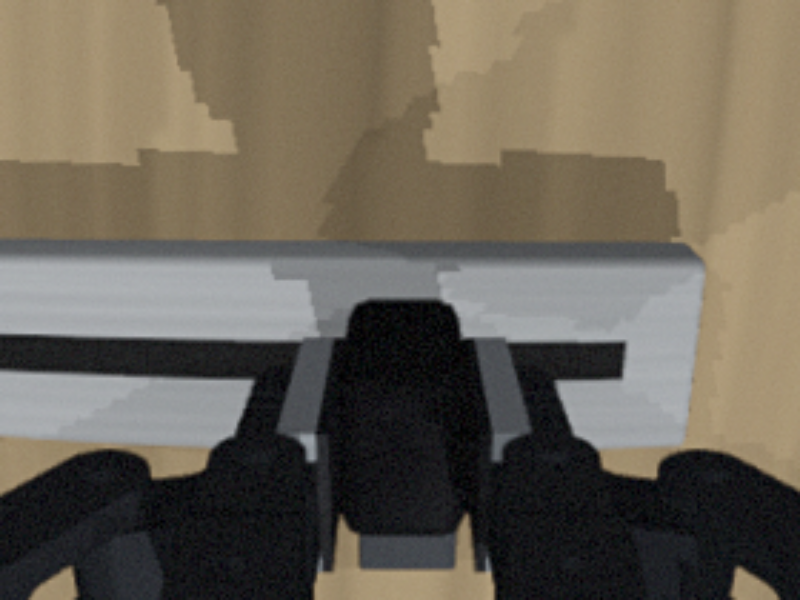

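The pointer block, crop columns 360–455, sits centred under the grip, which is centred at about 405, so the grip is level within about 1 mm. Release, rise and go above the stub.

```bash
python3 -m pendant '[60,0,0,0,0, 60,0,0,0,0, 60,0,0,0,0, 60,-20,0,0,0, 60,-45,0,0,0, 85,-45,0,0,0, 85,-45,0,0,0, 85,-45,0,0,0, 85,0,-5.8,41.5,0, 85,0,-5.8,41.5,0, 85,0,-5.8,41.5,0, 85,0,-5.8,41.5,0, 85,0,-5.8,41.5,0, 85,0,-5.8,41.5,0, 85,0,-5.8,41.5,0, 85,0,-5.8,41.5,0]'
python3 -m pendant '[85,0,0,0,0.16, 85,0,0,0,0.16, 85,0,0,0,0.16, 85,0,0,0,0.16, 85,0,0,0,0.16, 85,0,0,0,0.163, 85,0,0,0,0]'; python3 w.py w4
python3 - <<'E'
from h import *
for c in("scene","side"):
    p,d=viewer.grab_frame(c); cv2.imwrite(f"pics/{c}1.png",p[...,::-1]); P=cloud(d,c)
    hsv=cv2.cvtColor(p,cv2.COLOR_RGB2HSV)
    m=np.all((P>[.5,.11,.049])&(P<[.66,.2,.08]),-1)
    Q=P[m]; print(c,len(Q),Q.min(0),Q.max(0)) if m.any() else 0
E
```

```text
clock: 8.78
tcp_pos: [0.5515, -0.1815, 0.2317]
orientation: [1.173, 1.232, -1.171]
contact_force: [0.1, -0.5, 1.5]
grip_width: 0.0852
clock: 9.65
tcp_pos: [0.5518, -0.18, 0.2312]
orientation: [1.842, 0.631, -1.841]
contact_force: [0.1, 0.0, -0.7]
grip_width: 0.0853
t 9.65 tcp [ 0.5518 -0.18    0.2312] y [ 6.132e-01 -7.899e-01  4.000e-04] x [ 6.e-04 -0.e+00 -1.e+00] F [ 0.1  0.  -0.7] w 0.08526846802792112 j [-0.45  0.43  0.88  1.83 -0.38  1.06 -0.34]
scene 81 [0.56863174 0.13742069 0.04905986] [0.59366624 0.16281184 0.05913661]
```

View pics/w4.png

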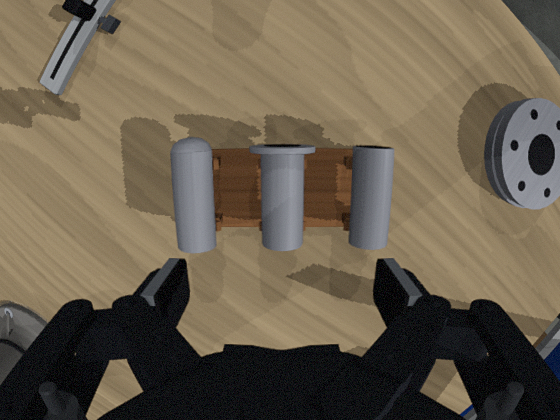

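The wrist view shows the stub vertical in the image and centred at column 282 with the lip at the top (row 148). The board ends at row 228, so the tail side is free beyond it. Descend with a 68 mm opening and grip at 30 N.

```bash
python3 -m pendant '[68,40,0,0,0, 68,40,0,0,0, 68,40,0,0,0, 68,30,0,0,0, 68,24,0,0,0, 68,20,0,0,0, 68,0,0,0,0, 30,0,0,0,0, 30,0,0,0,0, 30,0,0,0,0, 30,0,0,0,0, 30,0,0,0,0]' 30; python3 w.py w5
```

```text
clock: 11.3
tcp_pos: [0.5528, -0.1806, 0.0374]
orientation: [1.844, 0.628, -1.84]
contact_force: [0.5, -1.0, 6.2]
grip_width: 0.0409
t 11.3 tcp [ 0.5528 -0.1806  0.0374] y [ 0.6121 -0.7908  0.0019] x [ 2.3e-03 -7.0e-04 -1.0e+00] F [ 0.5 -1.   6.2] w 0.04090178452445511 j [-0.27  0.68  0.65  1.96 -0.62  0.71 -0.15]
```

Gripped at 41 mm. Lift 30 mm, go back 78 mm along the axis so the lip is above the tail-side saddle, then lower to near contact.

```bash
python3 -m pendant '[30,-10,0,0,0, 30,-20,0,0,0, 30,0,0,0,0, 30,0,0,15,0, 30,0,0,25,0, 30,0,0,25,0, 30,0,0,14,0, 30,0,0,0,0, 30,10,0,0,0, 30,0,0,0,0]'; python3 w.py w6;python3 - <<'E'
from h import *
a=cv2.imread('pics/w6.png')[60:270,140:420]
p,d=viewer.grab_frame("side"); cv2.imwrite("pics/side2.png",p[...,::-1])
b=p[290:420,200:373,::-1]
cv2.imwrite('pics/c6.png',np.hstack([cv2.resize(a,(400,300)),cv2.resize(b,(400,300))]))
E
```

```text
clock: 12.6
tcp_pos: [0.4896, -0.2272, 0.0552]
orientation: [1.84, 0.632, -1.842]
contact_force: [-0.0, -0.1, -2.3]
grip_width: 0.0414
t 12.6 tcp [ 0.4896 -0.2272  0.0552] y [ 0.6135 -0.7897 -0.0015] x [-1.4e-03  8.0e-04 -1.0e+00] F [-0.  -0.1 -2.3] w 0.041379123185968876 j [-0.2   0.6   0.68  2.05 -0.59  0.7  -0.04]
```

View pics/c6.png

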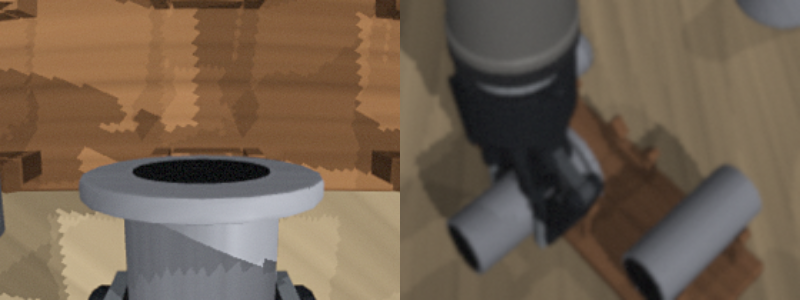

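```bash
python3 -m pendant '[30,0,0,4,0, 30,2,0,0,0, 30,2,0,0,0, 30,2,0,0,0]'; python3 -m pendant '[30,2,0,0,0, 30,2,0,0,0, 30,0,0,0,0]'; python3 -m pendant '[30,2,0,0,0, 30,2,0,0,0, 30,0,0,0,0]'
```

```text
clock: 13.2
tcp_pos: [0.4867, -0.2318, 0.0509]
orientation: [1.843, 0.627, -1.841]
contact_force: [-3.2, -2.2, 4.8]
grip_width: 0.0411
clock: 13.58
tcp_pos: [0.4858, -0.2324, 0.0468]
orientation: [1.842, 0.627, -1.843]
contact_force: [-4.0, -2.6, 5.6]
grip_width: 0.0416
clock: 13.95
tcp_pos: [0.4856, -0.2325, 0.0427]
orientation: [1.842, 0.626, -1.843]
contact_force: [-3.4, -4.0, 3.2]
grip_width: 0.0414
```

Contact came at about 0.052, and the pipe is pivoting under a steady 5 N or so. I'll press on to 0.036 and then lift clear to measure the tilt.

```bash
python3 -m pendant '[30,2,0,0,0, 30,2,0,0,0, 30,2,0,0,0, 30,1,0,0,0, 30,0,0,0,0]'; python3 -m pendant '[30,-15,0,0,0, 30,-30,0,0,0, 30,-40,0,0,0, 30,-40,0,0,0, 30,-40,0,0,0, 30,0,0,0,0, 30,0,0,0,0]' 50;  python3 w.py w7
python3 - <<'E'
from h import *
p,d=viewer.grab_frame("scene"); cv2.imwrite("pics/scene3.png",p[...,::-1]); np.savez('pics/scene3.npz',p=p,d=d); P=cloud(d,'scene')
q,e=viewer.grab_frame("side"); cv2.imwrite("pics/side3.png",q[...,::-1]);np.savez('pics/side3.npz',p=q,d=e)
t=r.get_obs()['tcp_pos']; 
def crop(im,c):
    u,v=proj(t,c).astype(int); x=max(0,min(u-70,420)); y=max(0,min(v-52,315)); return cv2.resize(im[y:y+105,x:x+140,::-1],(400,300))
f=cv2.imread('pics/w7.png')[60:270,140:420]
cv2.imwrite('pics/c7.png',np.vstack([np.hstack([crop(p,'scene'),crop(q,'side')]),np.hstack([cv2.resize(f,(400,300)),cv2.resize(cv2.imread('pics/scene3.png')[180:285,100:240],(400,300))])]))
E
```

```text
clock: 14.58
tcp_pos: [0.4859, -0.2323, 0.0358]
orientation: [1.842, 0.627, -1.843]
contact_force: [-3.8, -3.5, 5.4]
grip_width: 0.0412
clock: 15.45
tcp_pos: [0.4858, -0.2297, 0.1998]
orientation: [1.842, 0.632, -1.842]
contact_force: [-0.4, -0.2, -2.7]
grip_width: 0.0408
t 15.45 tcp [ 0.4858 -0.2297  0.1998] y [ 0.613  -0.7901 -0.0015] x [-8.0e-04  1.3e-03 -1.0e+00] F [-0.4 -0.2 -2.7] w 0.04081845202966826 j [-0.37  0.39  0.89  1.96 -0.37  0.96 -0.21]
```

View pics/c7.png

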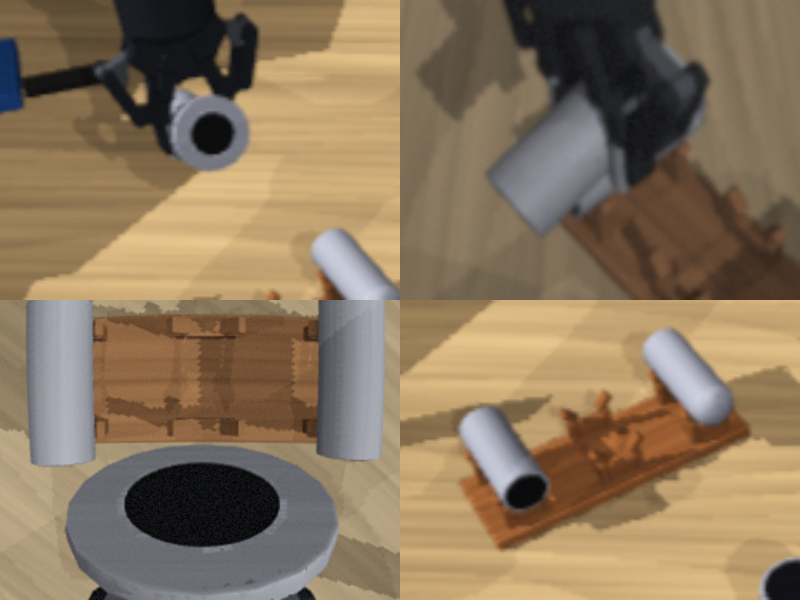

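The stub is held with its lip tilted up, and the neighbours are undisturbed. I'll fit the lip plane from the wrist and scene depth.

```bash
cat > lip.py <<'E'
from h import *
import sys
from scipy.spatial.transform import Rotation as R
def lip(wn,sn):
    o=r.get_obs(); t=o['tcp_pos']; M=R.from_rotvec(o['orientation']).as_matrix(); a=-M[:,2]
    f=np.load(f'pics/{wn}.npz'); d=f['d']; v,u=np.mgrid[:420,:560]; K=f['K']
    x=(u-K[0,2])/K[0,0]; y=(v-K[1,2])/K[1,1]; th=np.hypot(x,y)+1e-9
    D=np.stack([np.sin(th)*x/th,-np.sin(th)*y/th,-np.cos(th)],-1); D=D/np.cos(th)[...,None]
    T=np.linalg.inv(f['W']); Pw=(D*d[...,None])@T[:3,:3].T+T[:3,3]; Pw[d<=0]=np.nan
    cl={'wrist':Pw}
    for c in ('scene',):
        cl[c]=cloud(np.load(f'pics/{sn}.npz')['d'],c)
    g=t-M[:,0]*.024
    for c,P in cl.items():
        L=(P-g)@np.c_[a,M[:,1],[0,0,1]]
        m=(L[...,0]>.015)&(L[...,0]<.085)&(abs(L[...,1])<.04)&(L[...,2]>-.045)&(L[...,2]<.075)
        Q=P[m]; best=None; rng=np.random.default_rng(0)
        for _ in range(400):
            s=Q[rng.choice(len(Q),3,False)]; n=np.cross(s[1]-s[0],s[2]-s[0]); 
            if np.linalg.norm(n)<1e-5: continue
            n/=np.linalg.norm(n); n*=np.sign(n@a); 
            if n@a<.6: continue
            i=abs((Q-s[0])@n)<.0015
            if best is None or i.sum()>best.sum(): best=i
        I=Q[best]; mu=I.mean(0); n=np.linalg.svd(I-mu)[2][2]; n*=np.sign(n@a)
        e1=np.cross(n,[0,0,1]);e1/=np.linalg.norm(e1);e2=np.cross(e1,n)
        c2,rad=cv2.minEnclosingCircle(np.c_[(I-mu)@e1,(I-mu)@e2].astype(np.float32)); ctr=mu+e1*c2[0]+e2*c2[1]
        print(c,len(Q),best.sum(),'n',n.round(3),'pitch deg',np.degrees(np.arcsin(n[2])).round(1),'yaw',np.arctan2(n[1],n[0]).round(3),'centre',ctr.round(4),'rad',round(rad,4),'rel tcp along/lat/up',((ctr-t)@np.c_[a,M[:,1],[0,0,1]]).round(4))
lip(sys.argv[1],sys.argv[2])
E
python3 lip.py w7 scene3
```

```text
wrist 26731 17782 n [0.744 0.573 0.344] pitch deg 20.1 yaw 0.656 centre [ 0.5138 -0.2083  0.2554] rad 0.0502 rel tcp along/lat/up [ 0.0358 -0.      0.0564]
scene 614 340 n [0.757 0.577 0.307] pitch deg 17.9 yaw 0.651 centre [ 0.5132 -0.2093  0.2543] rad 0.0458 rel tcp along/lat/up [0.0347 0.0005 0.0552]
```

The tilt reads 20.1° (wrist) and 17.9° (scene). Turn towards the camera and approach, stopping about 40 mm short.

```bash
python3 -m pendant '[30,0,0,0,-0.15, 30,0,0,0,-0.15, 30,0,0,0,-0.15, 30,0,0,0,-0.15, 30,0,0,0,-0.154, 30,0,0,0,0]'; python3 -m pendant '[30,1.7,-3,-15,0, 30,1.7,-5.8,-30,0, 30,1.7,-5.8,-30,0, 30,1.7,-5.8,-30,0, 30,1.7,-5.8,-30,0, 30,1.7,-5.8,-30,0, 30,1.7,-5.8,-30,0, 30,1.7,-5.8,-30,0, 30,1.7,-5.8,-30,0, 30,1.7,-5.8,-30,0, 30,1.7,-5.8,-30,0, 30,1.7,-5.8,-30,0, 30,1.7,-5.8,-30,0, 30,1.7,-5.8,-30,0, 30,0,-3.3,-22,0, 30,0,0,0,0, 30,0,0,0,0]';  python3 w.py w8
python3 - <<'E'
from h import *
p,d=viewer.grab_frame("scene"); cv2.imwrite("pics/scene4.png",p[...,::-1]); np.savez('pics/scene4.npz',p=p,d=d)
q,e=viewer.grab_frame("side"); cv2.imwrite("pics/side4.png",q[...,::-1]);np.savez('pics/side4.npz',p=q,d=e)
f=cv2.imread('pics/w8.png')
cv2.imwrite('pics/c8.png',np.vstack([np.hstack([cv2.resize(p[90:240,300:500,::-1],(400,300)),cv2.resize(q[60:240,150:390,::-1],(400,300))]),np.hstack([cv2.resize(f,(400,300)),np.zeros((300,400,3),np.uint8)])]))
E
python3 lip.py w8 scene4
```

```text
clock: 16.35
tcp_pos: [0.4856, -0.2308, 0.1995]
orientation: [1.325, 1.131, -1.327]
contact_force: [0.8, -0.6, -1.5]
grip_width: 0.0406
clock: 18.48
tcp_pos: [0.4726, 0.2027, 0.1764]
orientation: [1.325, 1.129, -1.326]
contact_force: [-0.0, -1.1, -2.5]
grip_width: 0.0409
t 18.475 tcp [0.4726 0.2027 0.1764] y [ 9.873e-01 -1.587e-01 -2.000e-04] x [-3.e-04 -8.e-04 -1.e+00] F [-0.  -1.1 -2.5] w 0.04087144979539396 j [-0.97  0.3   0.53  2.02 -0.2   0.87 -0.48]
wrist 27061 18415 n [0.15  0.925 0.349] pitch deg 20.4 yaw 1.41 centre [0.4784 0.2371 0.2329] rad 0.0499 rel tcp along/lat/up [ 0.0351 -0.      0.0564]
scene 298 148 n [0.16  0.938 0.309] pitch deg 18.0 yaw 1.402 centre [0.4753 0.2421 0.2179] rad 0.0348 rel tcp along/lat/up [ 0.0396 -0.0038  0.0414]
```

View pics/c8.png

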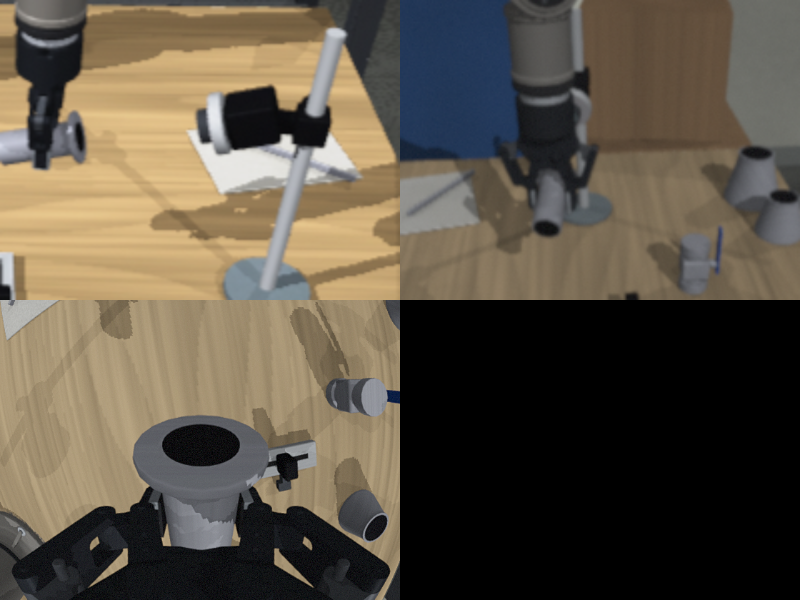

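The scene crop shows the stub in line with the camera axis, tilted up towards the lens. The wrist crop shows the lip's plug at wrist pixel (280,204). I'll cross-check the face centre along that ray.

Run:
```python
from h import *
f=np.load('pics/w8.npz'); g=f['p'].astype(int).sum(2)/3
m=((g<40)*255).astype(np.uint8); n,l,s,c=cv2.connectedComponentsWithStats(m); i=l[204,280] or l[204,284]; print(s[i],c[i])
u,v=(s[i][0]+s[i][2]/2-.5, s[i][1]+s[i][3]/2-.5)
T=np.linalg.inv(f['W']); o=T[:3,3]; q=fish([u],[v],0.,f)[0]; D=(q-o)/np.linalg.norm(q-o)
t=np.array([.4726,.2027,.1764]); a=np.array([.158,.987,0]); n_=np.array([.15,.925,.349]); p0=np.array([.4784,.2371,.2329])
P=o+D*((p0-o)@n_/(D@n_)); print('face centre',P.round(4),'along',(P-t)@a,'up',P[2]-t[2])
F=np.array([.5005,.379,.249])+.1*np.array([-.1544,-.927,-.342]); e=F-P
y=np.array([.9873,-.1587,0]); z=np.array([-.1587,-.9873,0]); print('focus',F,'shift tool x,y,z mm',(np.array([-e[2],e@y,e@z])*1e3).round(1))
# camera-side check with newest scene frame: lens front in scene4
P=cloud(np.load('pics/scene4.npz')['d'],'scene'); m=np.all((P>[.42,.33,.2])&(P<[.6,.45,.33]),-1); Q=P[m]
F3=np.array([-.1544,-.927,-.342]); print('lens max along',np.percentile(Q@F3,99),'assumed',np.array([.5005,.379,.249])@F3)
```

```text
[ 227  174  109   59 4978] [280.86500603 202.98613901]
face centre [0.4789 0.2431 0.2168] along 0.040846143986199304 up 0.040446955296558784
focus [0.48506 0.2863  0.2148 ] shift tool x,y,z mm [  2.   -0.8 -43.7]
lens max along -0.5142439707983211 assumed -0.5137682
```

```bash
python3 -m pendant '[30,1,-0.8,-12,0, 30,1,0,-14,0, 30,0,0,-12,0, 30,0,0,-5.7,0, 30,0,0,0,0, 30,0,0,0,0, 30,0,0,0,0, 30,0,0,0,0]' 60; python3 w.py w9
python3 - <<'E'
from h import *
p,d=viewer.grab_frame("scene"); np.savez('pics/scene5.npz',p=p,d=d)
q,e=viewer.grab_frame("side")
P=cloud(d,'scene'); m=np.all((P>[.5,.11,.049])&(P<[.66,.2,.08]),-1); print('dimmer',P[m].min(0),P[m].max(0))
cv2.imwrite('pics/c9.png',np.hstack([cv2.resize(p[90:270,270:510,::-1],(400,300)),cv2.resize(q[60:240,150:390,::-1],(400,300))]))
o=r.get_obs(); print(np.abs(o['qvel']).max())
E
python3 lip.py w9 scene5
```

```text
clock: 19.62
tcp_pos: [0.4788, 0.2467, 0.1745]
orientation: [1.325, 1.13, -1.325]
contact_force: [0.2, 0.5, -2.0]
grip_width: 0.0409
t 19.625 tcp [0.4788 0.2467 0.1745] y [ 9.875e-01 -1.578e-01 -1.000e-04] x [-1.e-04  0.e+00 -1.e+00] F [ 0.2  0.5 -2. ] w 0.040937074773032496 j [-1.01  0.35  0.51  1.97 -0.22  0.88 -0.54]
dimmer [0.56813012 0.13757866 0.04944973] [0.59214303 0.16282582 0.06189503]
0.0025773492112232234
wrist 26858 18166 n [0.152 0.925 0.348] pitch deg 20.3 yaw 1.408 centre [0.4841 0.2814 0.2306] rad 0.0499 rel tcp along/lat/up [ 0.0349 -0.0002  0.0561]
scene 287 130 n [0.158 0.932 0.326] pitch deg 19.0 yaw 1.403 centre [0.4852 0.2853 0.2175] rad 0.033 rel tcp along/lat/up [0.0389 0.0002 0.0429]
```

View pics/c9.png

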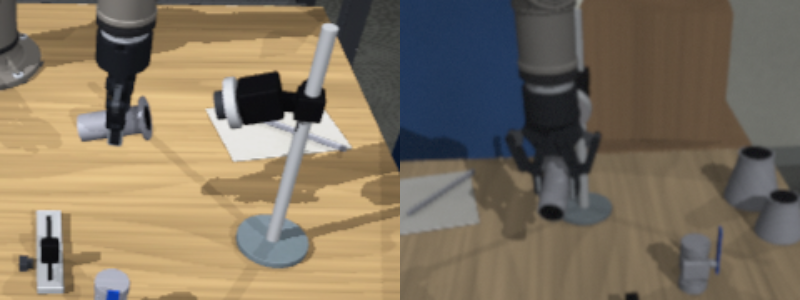

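The scene fit puts the lip centre at (0.485, 0.285, 0.2175), within 3 mm of the focus. Pitch is 19–20°, the arm is still and the dimmer is unchanged, so I'll hand in.

```bash
python3 -c "
from bench import r
print(r.hand_in()); print(r.get_obs()['clock'])"
```

```text
the job is handed in; nothing more can be done
None
the job is handed in; nothing more can be done
```

I handed the job in at about 20 s of the 54 s allowed. The arm was still gripping the stub in front of the lens; no verdict was reported.

**Dimmer:** I gripped it and slid it about 58 mm along its track. In the close wrist picture it stood level with the pointer to about 1 mm. A later depth check gave 58.2 mm of travel against 58.7 mm needed.

**Stub:** The tool can only yaw, so I got the tilt by pressing the stub's lip lightly (about 5 N) onto the rack's tail-side saddle. This turned it lip-up between the pads. I then lifted it clear, turned it to the line of sight and brought it to the lens.

**Last checks:**

| Check | Reading |
|---|---|
| Lip tilt (20° wanted) | 20.3° from the wrist camera, 19.0° from the scene camera |
| Yaw | within about 0.01 rad of the estimated line of sight |
| Face centre | about 3 mm from the estimated focus point |
| Grip | set to 60 N, opening steady at 41 mm |
| Arm | practically still |

- **Disagreement:** the wrist camera's circle fit for the lip's centre was unusable (50 mm radius instead of 32 mm). I relied on the scene fit and on a ray through the lip's plug in the wrist picture taken just before the last approach; the two agreed within a few millimetres.
- **Less certain:** the line of sight's yaw is only known to about 0.02 rad.
- **Other fittings and camera:** none looked moved in the pictures, and I saw no sign that the camera was touched, but I did not measure either.

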